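# Open the brush case and draw the telescopic lint brush out to its second stop

## Robot

A 6-joint arm with a two-finger parallel gripper is mounted at the origin on the work surface. World frame = base frame: x ahead of the robot, y to its left, z up, the work surface at z = 0. Lengths are in mm, angles in rad, forces in N, time in s.
With the tool pointing down it reaches from about 300 to 950 mm from the base axis. Payload 3.1 kg.
Tool frame: the origin (TCP) lies on the centre line of the jaws, within the pads' length; the fingertips stand 11 mm ahead of it and the grasp point (between the pads) lies 8 mm behind it (ctrl.tcp_to_tips is the distance from the TCP to the fingertips, in mm); z points along the fingers, y is the line along which they close (so a half turn about z gives the same grasp; the last joint's range is limited). The gripper opens to 85 mm and grips with 20 to 120 N. Pads are 22 mm wide; open, the fingers measure 114 mm over their backs; the gripper's body (76 mm by 85 mm) begins 54 mm behind the grasp point. The pads swing forward as they close: fully open they stand 13 mm farther back than shut.
Start: joints at [1.057, 0.308, 1.634, -0, 1.2, -0.07], TCP at [268.384, 564.448, 242.272] pointing down, gripper open.
Joint ranges: [-3.06, 3.06], [-0.79, 1.96], [0.05, 2.63], [-1.19, 4.34], [0.05, 2.64], [-2.94, 2.94]. Speed limits (rad/s): [2.79, 2.79, 3.14, 3.14, 3.14, 3.14].

## Interface

Orientations are given as a unit quaternion [w, x, y, z].
In Python, from workcell import ctrl, kinematics, imaging, spotter, sensors gives the robot as it stands. Calls block until the motion is done:
- ctrl.reach(position, orientation): joint-space move of the TCP to a pose.
- ctrl.move_straight(position, rate=150, attitude=None): straight line of the TCP; attitude=None keeps the orientation; rate is the mean speed in mm/s.
- ctrl.goto_joints(angles): joint-space move.
- ctrl.let_go() and ctrl.grab(newtons=None): open the fingers fully, or close them until they stop; newtons is the grip in N (None keeps the last).
- ctrl.dwell(seconds).
- kinematics.solve_ik(position, orientation): joint angles nearest the present ones, or None.
- imaging.capture(name): name is "scene" or "top" or "wrist"; returns a dict with "img" (400x640x3 uint8, blue, green, red), "fov_y" (degrees; the focal length in pixels is half the picture's height over the tangent of half this angle, whatever the lens; pixels are square), "cx", "cy" (the principal point, pixels), "k1" (the pictures are not rectified: a ray, as slopes to the right and down, at radius r is drawn at 1 + k1 r^2 times it, then the intrinsics apply), "R" (3x3) and "t" (3): a world point X has camera coordinates R X + t. Camera axes: x right, y down, z forward; pixel columns grow to the right and rows downward; lengths in mm; the calibration is good to about 2 mm. A picture is of the moment at which its call begins. There is no depth.
A pose or a line that the arm cannot do raises ctrl.PlanningError and nothing moves.
- ctrl.hand_in(): hands the job in; it is judged then, once.
Trained networks look in a picture, given as the dict that the camera call returned (one of the last four; its "shot" number tells which), for a name from the list of things; names that differ only in an ending like _2 or _b are one class to them, and where a whole thing is asked for, a point or a joint stands for the part that bears it (a point fixed in the world has none). Each returns a list of dicts, best first, with "score" (0 to 1); they miss things now and then, are a little off and sometimes report something else, mostly with a low value. They report only what shows in the picture. A call takes as long as a camera call.
- spotter.look_for(label, picture): "at" ([row, column] in pixels, amid what is visible of it).
- spotter.trace(label, picture): "mask" (400x640 bool, what is visible of it) and "at" ([row, column] in pixels, amid what is visible of it).
Readings, each from a call of its own:
- sensors.current_clock(): time.
- sensors.current_joint_pos(): joint angles.
- sensors.current_joint_vel(): joint speeds.
- sensors.current_tau(): joint torques, N m.
- sensors.current_eef_pos(): TCP position.
- sensors.current_orientation(): TCP orientation.
- sensors.current_force(): force on the tool from outside, world axes, zero at the start.
- sensors.current_moment(): the same for the moment, N m.
- sensors.current_grip_width(): finger opening in mm.
- sensors.current_grasp_force(): force on a finger pad.
Only numpy, scipy, OpenCV 4.12 (cv2) and the standard library are available. Lean on these libraries where they do the work, as an engineer would, in place of code of your own. Each camera call takes 0.05 s, during which the arm holds its last target. There are 200 camera calls.

## Task

Lift the lid of the blue case by its yellow tab until it rests open on its stop. Then, with the orange lint brush still standing in its dock in the case, squeeze the black button on its grip and pull the grip straight up past the first stop to the second stop (fully extended), and only then lift the brush out. Finish while holding it still by the grip, upright, fully extended and wholly above the case walls, with the lid still open and the soap dish, bottle and hooks left where they were.

Things in the scene. Friction and masses are not known exactly. Their poses are not given: they have to be found in the camera images.
- case: Blue plastic open box fixed in the grey tray, 150 (x) x 200 (y) x 130 mm high, walls and floor 5 mm. Origin: centre of its underside, 4 mm above the work surface; z up, -x its front (to the robot), +x the hinge side. Brush dock inside: grey rim 15 mm high on the case floor, inside 38 x 94 mm, centred at x = -10 mm, y = 0. Tray wall 26 mm high.
- case_lid (a joint): Angle of the flat blue lid: 0 = shut, 1.75 = open against its stop, just past upright (rad). It turns about the case's y axis; the front edge goes up and back. 160 g, free-moving: falls shut if let go below about 1.55, falls back onto the stop above about 1.6.
- lid_hinge (a point): Middle of the lid's hinge axis, at x = 75, y = 0, z = 133.5 mm in the case frame. The axes turn with the lid: the lid (6 mm thick, 204 mm wide) runs from here 153 mm along -x.
- lid_tab (a point): Grip point on the yellow tab in the middle of the lid's front edge, in line with the lid: 18 mm wide (y), 8 thick, 42 long. 183 mm from the hinge axis, 30 mm out from the lid's edge, 12 mm from the tab's end. Pinched across its width (case y) from above with the tool kept upright, it turns between the pads as the lid swings all the way.
- lint_brush: Orange lint brush standing loose, head down in the dock (2 mm play); about 220 g. Origin: centre of its head's underside; z up the handle, y along the head. Head 34 (x) x 90 (y) x 28 mm; round sleeve 25 mm thick up to z = 77 mm; sliding grip at z = 80 to 118 mm. Its y axis is nearly along the case's. The lid hides it until opened.
- brush_grip (a point): Middle of the sliding grip, 100 mm above the brush's origin when pushed in; rises with the grip. Axes as the brush's. Orange block 24 x 24 x 38 mm; black button (14 wide, 20 high) centred on its +y face, 4 mm proud. Pinch along y: one pad presses the button, the other bears on the plain -y face (28 mm across, 24 mm pressed).
- telescope (a joint): How far the grip is drawn out of the sleeve (m): 0 = in (locked), 0.030 = first stop, 0.060 = second stop and end of travel. Slides with about 0.6 N drag while the button is pressed; released, it catches at 0, 0.030, 0.060. While it slides the head's weight keeps it in the dock; locked or at the end, the whole brush rises with the grip.
- telescope_button (a joint): Travel of the black button (m): 0 = out, 0.004 = pressed flush; it frees the catch beyond about 0.0028. Spring force about 2.5 N rising to 5.3 N; a grip of 15 to 25 N presses it fully.
- soap_dish: Bystander: loose white ceramic dish, 80 x 110 x 24 mm, origin under its centre.
- bottle: Bystander: loose closed yellow bottle, 56 mm across, 140 mm high, origin under its centre.
- hooks: Bystander: loose aluminium strip, 30 x 120 mm, with three hooks, about 33 mm high, origin under its centre.

How it is judged (in metres and radians):
On the way, in this order (a step that is already met when the one before it is completed fails the run):
1. the lid rests open on its stop (value of joint case_lid above 1.69 rad and z of lint_brush in the frame of case below 0.012 m), for 0.2 s.
2. the button is pressed with the brush in its dock (value of joint telescope_button above 0.0028 m and contact force between the fingers and lint_brush above 1 N and value of joint telescope below 0.015 m and z of lint_brush in the frame of case below 0.012 m), for 0.1 s.
3. the grip is drawn out to the second stop with the brush still in its dock (value of joint telescope above 0.057 m and z of lint_brush in the frame of case below 0.02 m), for 0.05 s.
At the end, for the whole second after the job is handed in: Fingers hold the brush still (< 30 mm/s), within 0.2 rad of upright, touching neither case nor lid, underside over 132 mm above the case's underside, drawn out over 57 mm; lid open over 1.69 rad; soap dish, bottle and hooks within 30 mm of their start (value of joint telescope above 0.057 m and z of lint_brush in the frame of case above 0.132 m and angle between lint_brush's own z axis and vertical below 0.2 rad and contact force between the fingers and lint_brush above 1 N and contact force between lint_brush and case below 0.2 N and linear speed of lint_brush below 0.03 m/s and value of joint case_lid above 1.69 rad and distance of each of soap_dish, bottle, hooks from where it was at the start of the episode below 0.03 m); the arm keeps its last pose, push and grip.
It fails at once if the brush leaves its dock before it is fully extended (z of lint_brush in the frame of case above 0.025 m and value of joint telescope below 0.055 m).
It fails at once if a bystander is disturbed (distance of any of soap_dish, bottle, hooks from where it was at the start of the episode above 0.04 m).
It also fails if it takes over 58 s, if anything falls off the work surface, if the arm or the gripper's body presses on something with over 40 N, if the wrist force passes 120 N, or if a joint passes its speed limit or range.

## Working session

There is one attempt and no reset: what is moved stays moved. The work goes in short steps, each a Python script; the robot and the scene stay as the last script left them, time stands still between calls to the robot, and variables do not carry over. Pictures are saved under pics/ and viewed, at most 10 in all, crops included, and the job is handed in when it is done.

```bash
ls; mkdir -p pics; cat > h.py <<'E'
import numpy as np, cv2
from scipy.optimize import least_squares
from scipy.spatial.transform import Rotation as Rot
from workcell import ctrl, kinematics, imaging, spotter, sensors
def K(p):
    f=p["img"].shape[0]/2/np.tan(np.radians(p["fov_y"])/2)
    return np.array([[f,0,p["cx"]],[0,f,p["cy"]],[0,0,1.]]), np.array([p["k1"],0,0,0,0.])
def proj(p,X):
    k,d=K(p); R=np.array(p["R"]);t=np.array(p["t"],float)
    return cv2.projectPoints(np.asarray(X,float).reshape(-1,1,3),cv2.Rodrigues(R)[0],t,k,d)[0][:,0]
def ray(p,rc):
    k,d=K(p); R=np.array(p["R"]);t=np.array(p["t"],float)
    u=cv2.undistortPoints(np.array([[[rc[1],rc[0]]]],float),k,d)[0,0]
    return -R.T@t, R.T@np.array([u[0],u[1],1.])
def onz(p,rc,z):
    o,v=ray(p,rc); return o+v*(z-o[2])/v[2]
def tri(obs):
    A=np.zeros((3,3));b=np.zeros(3)
    for p,rc in obs:
        o,v=ray(p,rc);v=v/np.linalg.norm(v);M=np.eye(3)-np.outer(v,v);A+=M;b+=M@o
    return np.linalg.solve(A,b)
def down(yaw):  # tool z down, tool y axis at world angle yaw
    y=np.array([np.cos(yaw),np.sin(yaw),0]);z=np.array([0,0,-1.]);x=np.cross(y,z)
    q=Rot.from_matrix(np.c_[x,y,z]).as_quat(); return np.r_[q[3],q[:3]]
E
python3 - <<'E'
from h import *
for n in("scene","top","wrist"):
    p=imaging.capture(n); cv2.imwrite(f"pics/{n}0.png",p["img"])
    for l in("case","case_lid","lid_tab","soap_dish","bottle","hooks"):
        r=spotter.look_for(l,p); print(n,l,[(np.round(x["at"]).tolist(),round(x["score"],2)) for x in r[:2]])
    print(n,np.round(-np.array(p["R"]).T@p["t"]))
print(sensors.current_orientation(),sensors.current_clock())
E
python3 -c "
import cv2,numpy as np
cv2.imwrite('pics/a.png',cv2.imread('pics/scene0.png'))"
```

```text
pics
scene case [([178.0, 276.0], 0.56)]
scene case_lid [([156.0, 276.0], 0.7)]
scene lid_tab [([161.0, 270.0], 0.89)]
scene soap_dish [([263.0, 351.0], 0.61)]
scene bottle [([192.0, 385.0], 0.84)]
scene hooks [([187.0, 184.0], 0.75)]
scene [1103.  298.  772.]
top case [([221.0, 378.0], 0.64)]
top case_lid [([218.0, 378.0], 0.6)]
top lid_tab [([221.0, 383.0], 0.92)]
top soap_dish [([196.0, 277.0], 0.68)]
top bottle [([274.0, 270.0], 0.65)]
top hooks [([208.0, 470.0], 0.63), ([197.0, 274.0], 0.4)]
top [424.  21. 830.]
wrist case []
wrist case_lid []
wrist lid_tab []
wrist soap_dish []
wrist bottle []
wrist hooks []
wrist [200. 597. 375.]
[1.58896271e-05 2.20068154e-01 9.75484499e-01 1.17276531e-05] 1.05
```

View pics/scene0.png

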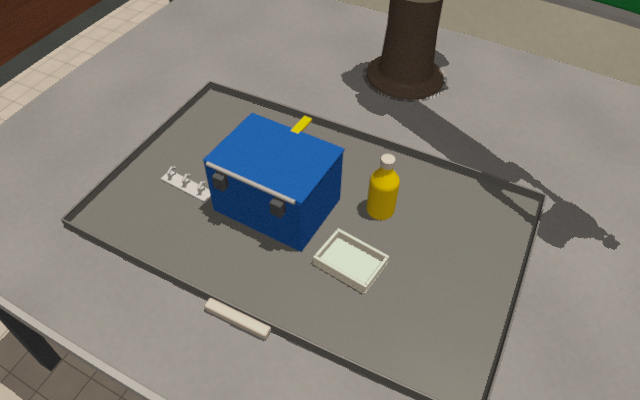

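View pics/top0.png

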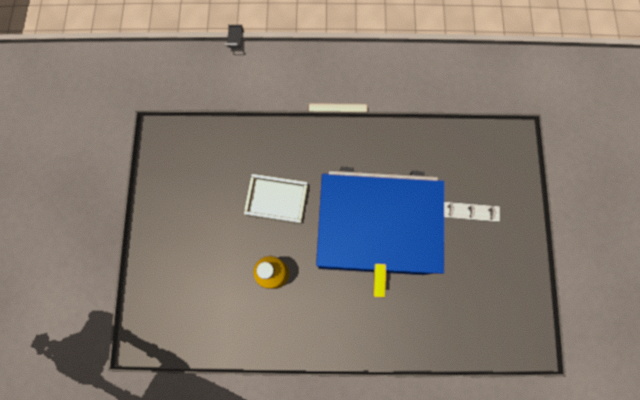

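The scene view shows the shut blue lid with its yellow tab at about (302,125) px. The top view shows the tab at (380,280), with the hooks right at (472,212) and the dish and bottle left. I'll fit the case pose to the lid's mask.

```bash
cat > f.py <<'E'
from h import *
from scipy.optimize import minimize
obs=[]
for n in("top","scene"):
    p=imaging.capture(n); r=spotter.trace("case_lid",p)[0]; m=r["mask"]
    hsv=cv2.cvtColor(p["img"],cv2.COLOR_BGR2HSV)
    y=cv2.inRange(hsv,(24,150,120),(34,255,255))
    nl,lab,st,ce=cv2.connectedComponentsWithStats(y)
    big=[(st[i,4],np.round(ce[i]).tolist()) for i in range(1,nl) if st[i,4]>60]
    print(n,r["score"],m.sum(),big,[int(np.logical_and(lab==i,m).sum()) for i in range(1,nl) if st[i,4]>60])
    obs.append((p,m))
def poly(p,P,v):
    c,s=np.cos(v[2]),np.sin(v[2]); P=np.array(P,float)
    X=np.c_[v[0]+c*P[:,0]-s*P[:,1],v[1]+s*P[:,0]+c*P[:,1],P[:,2]+4]
    return proj(p,X)
def render(p,v):
    im=np.zeros((400,640),np.uint8)
    for (x0,x1,w,z0,z1) in((75,-78,102,130.5,136.5),(-78,-120,9,129.5,137.5)):
        q=poly(p,[(x,y,z) for x in(x0,x1) for y in(-w,w) for z in(z0,z1)],v)
        cv2.fillConvexPoly(im,np.round(cv2.convexHull(q.astype(np.float32))*16).astype(np.int32),255,cv2.LINE_AA,4)
    return im/255.
def cost(v,o=obs):
    return sum(1-np.minimum(render(p,v),m).sum()/np.maximum(render(p,v),m).sum() for p,m in o)
p,m=obs[0]; rc=np.array(spotter.look_for("case_lid",p)[0]["at"]); x0=onz(p,rc,138)
def fit(o,v0):
    return minimize(cost,v0,args=(o,),method="Nelder-Mead",options=dict(initial_simplex=np.array(v0)+np.array([[0,0,0],[20,0,0],[0,20,0],[0,0,.1]]),xatol=.05,fatol=1e-5))
best=min((fit(obs,[x0[0],x0[1],a]) for a in(-.1,.1)),key=lambda r:r.fun)
print(best.x,best.fun)
for o in obs:
    b=fit([o],best.x);print(b.x,b.fun)
np.save("case.npy",best.x)
v=best.x;c,s=np.cos(v[2]),np.sin(v[2])
print("tab",v[0]-108*c,v[1]-108*s)
for l,z in(("soap_dish",12),("bottle",70),("hooks",10)):
    r=spotter.look_for(l,p); print(l,np.round(onz(p,r[0]["at"],z)))
E
python3 f.py
```

```text
top 0.95 12326 [(np.int32(367), [379.0, 281.0])] [352]
scene 0.74 7478 [(np.int32(175), [301.0, 124.0]), (np.int32(1190), [384.0, 193.0])] [163, 0]
[ 5.41954393e+02 -6.84565817e+01 -4.54458848e-02] 0.07807035112961991
[ 5.41128699e+02 -6.92602000e+01 -4.77030444e-02] 0.03856110009387104
[ 5.42753536e+02 -6.80743759e+01 -5.00573315e-02] 0.0364617770703235
tab 434.0659013104947 -63.550115495817266
soap_dish [608. 118.  12.]
bottle [458. 120.  70.]
hooks [ 588. -264.   10.]
```

```bash
python3 - <<'E'
from h import *
v=np.array([541.95,-68.6,-.0485]);np.save("case.npy",v)
c,s=np.cos(v[2]),np.sin(v[2]); q=down(np.pi/2+v[2])
ctrl.reach([v[0]-108*c,v[1]-108*s,230],q)
p=imaging.capture("wrist");cv2.imwrite("pics/w1.png",p["img"])
hsv=cv2.cvtColor(p["img"],cv2.COLOR_BGR2HSV)
y=cv2.inRange(hsv,(24,150,100),(34,255,255))
n,lab,st,ce=cv2.connectedComponentsWithStats(y)
for i in range(1,n):
    if st[i,4]>100: print(st[i],onz(p,ce[i][::-1],141.5),"expected",v[0]-99*c,v[1]-99*s)
print(sensors.current_eef_pos(),sensors.current_clock())
E
```

```text
[ 497  184   64   60 1798] [432.44718327  82.53322894 141.5       ] expected 443.0664135528343 -63.800382166682525
[ 302  196   26   69 1345] [440.21290044 -64.3100082  141.5       ] expected 443.0664135528343 -63.800382166682525
[434.37854925 -62.8482851  230.07878063] 3.8167
```

View pics/w1.png

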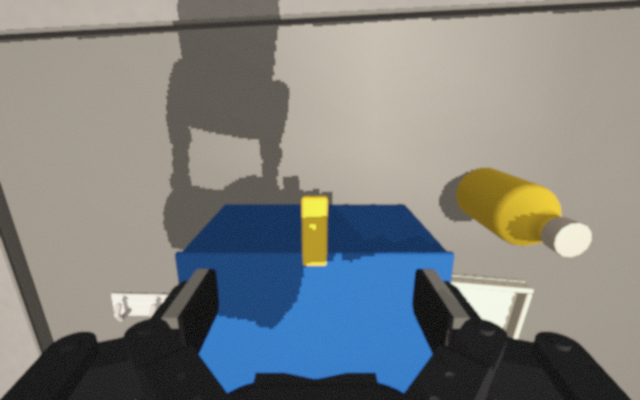

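The wrist view shows the tab at (315,230) px, midway between the fingers and within about 3 mm of the fit. I'll grasp it and swing the lid.

```bash
python3 - <<'E'
from h import *
v=np.load("case.npy");c,s=np.cos(v[2]),np.sin(v[2])
def P(th,r=183): 
    x=75-r*np.cos(th); return [v[0]+c*x,v[1]+s*x,137.5+r*np.sin(th)-8]
ctrl.move_straight(P(0),rate=100)
ctrl.grab(30); print("w",sensors.current_grip_width(),sensors.current_force(),sensors.current_clock())
for i,th in enumerate(np.linspace(0,1.72,15)[1:]):
    ctrl.move_straight(P(th),rate=90)
    if i%3==1: print(round(th,2),np.round(sensors.current_force(),1),round(sensors.current_grip_width(),1))
print(sensors.current_clock())
p=imaging.capture("scene");cv2.imwrite("pics/s2.png",p["img"])
E
```

```text
w 17.188632103216193 [-1.66334494 -1.02912425  1.66371304] 5.6
0.25 [ 0.3 -2.2 -2.5] 17.3
0.61 [-0.2 -4.6 -1.9] 17.2
0.98 [ 0.6 -5.4 -3.2] 17.6
1.35 [-0.3 -5.8 -5.6] 17.2
1.72 [-1.1 -4.9 -5.3] 17.3
11.2
```

View pics/s2.png

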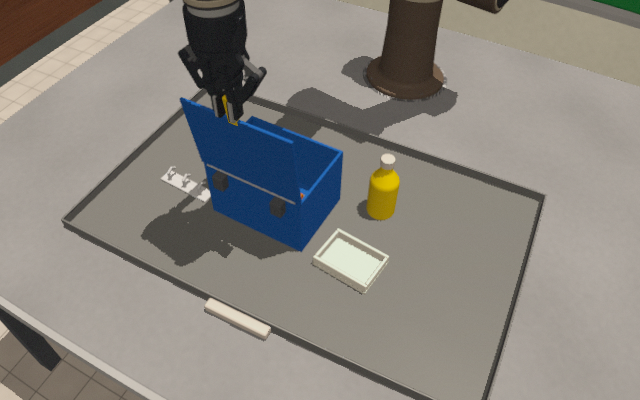

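The lid stands open with the tab still pinched at (230,110) px. I'll release, back away and locate the brush.

```bash
python3 - <<'E'
from h import *
v=np.load("case.npy");c,s=np.cos(v[2]),np.sin(v[2])
ctrl.let_go()
e=np.array(sensors.current_eef_pos()); ctrl.move_straight([e[0],e[1],e[2]+55],rate=120)
W=lambda x,y,z:[v[0]+c*x-s*y,v[1]+s*x+c*y,z+4]
ctrl.move_straight(W(-60,0,345),rate=250)
ctrl.move_straight(W(-60,0,240),rate=200)
pics=[imaging.capture(n) for n in("wrist","scene","top")]
for n,p in zip("wst",pics):
    cv2.imwrite(f"pics/b{n}.png",p["img"])
    for l in("lint_brush","brush_grip","telescope_button"):
        for r in spotter.trace(l,p)[:1]: print(n,l,round(r["score"],2),np.round(r["at"]),r["mask"].sum(),"z118:",np.round(onz(p,r["at"],118),1))
    print(n,"expected px grip top",np.round(proj(p,[W(-10,0,123)])))
print("expected",W(-10,0,0),sensors.current_eef_pos(),sensors.current_clock())
a=pics[0]["img"];b=pics[2]["img"][140:320,260:500]
cv2.imwrite("pics/b.png",np.vstack([cv2.resize(a,(480,300)),cv2.resize(b,(480,300))]))
E
```

```text
w lint_brush 0.7 [229. 318.] 3910 z118: [505.7 -65.1 118. ]
w brush_grip 0.58 [254. 316.] 1205 z118: [528.2 -67.3 118. ]
w telescope_button 0.6 [255. 332.] 72 z118: [529.6 -54.3 118. ]
w expected px grip top [[316. 263.]]
s expected px grip top [[275. 157.]]
t lint_brush 0.6 [134. 352.] 3824 z118: [695. -24. 118.]
t brush_grip 0.19 [196. 277.] 2479 z118: [582.9 104.3 118. ]
t telescope_button 0.63 [170. 343.] 6936 z118: [630.9  -7.8 118. ]
t expected px grip top [[380. 226.]]
expected [np.float64(531.9617589447308), np.float64(-68.11519011784671), 4] [482.02366893 -65.68292768 244.15358954] 14.6
```

View pics/b.png

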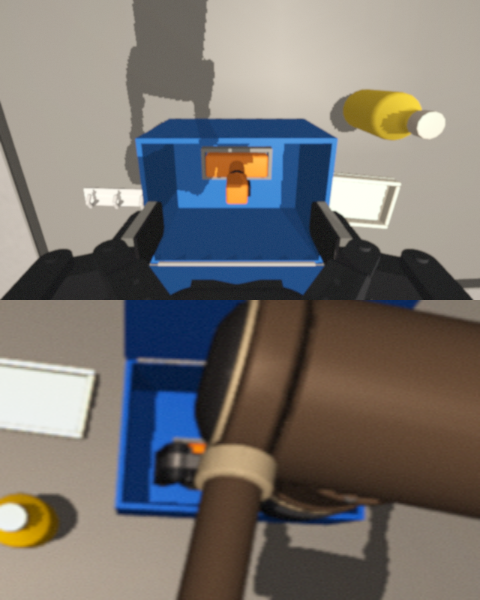

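The brush stands in its dock with the grip at about (316,254) px in the wrist view, button on the +y side, within 4 mm of the expected place. I'll grasp it.

```bash
python3 - <<'E'
from h import *
x,y=531,-67.8
ctrl.move_straight([x,y,244],rate=150)
ctrl.move_straight([x,y,101],rate=100)
print("F",np.round(sensors.current_force(),1))
ctrl.grab(22); ctrl.dwell(.4)
print("w",sensors.current_grip_width(),sensors.current_grasp_force(),np.round(sensors.current_force(),1),sensors.current_clock())
p=imaging.capture("wrist");cv2.imwrite("pics/g.png",p["img"])
E
```

```text
F [ 0.3 -0.1  0.2]
w 23.792498147677673 30.12305773794651 [ 0.5 -0.1  0.1] 17.6417
```

View pics/g.png

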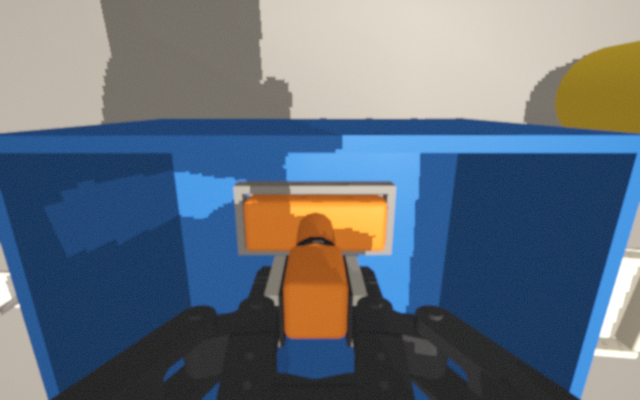

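The pads hold the grip at (316,290) px with the button pressed flush (width 24 mm), and the head is still in its dock. Now I'll extend it.

```bash
python3 - <<'E'
from h import *
x,y=531,-67.8
for d in(15,30,45,56,59,61,63):
    ctrl.move_straight([x,y,101+d],rate=40); ctrl.dwell(.15)
    print(d,np.round(sensors.current_eef_pos()[2],1),np.round(sensors.current_force(),2),round(sensors.current_grip_width(),1))
p=imaging.capture("wrist");cv2.imwrite("pics/e.png",p["img"]);print(sensors.current_clock())
E
```

```text
15 116.2 [ 0.31 -0.52  0.59] 23.6
30 131.1 [ 0.08 -0.06  0.22] 23.5
45 146.1 [-0.17 -0.22 -0.3 ] 23.7
56 157.1 [ 0.38 -0.06  0.09] 23.3
59 160.0 [0.7  0.16 0.46] 23.8
61 161.7 [ 0.73 -0.37 -2.  ] 23.7
63 164.0 [-0.61 -1.16 -3.02] 23.6
21.5417
```

View pics/e.png

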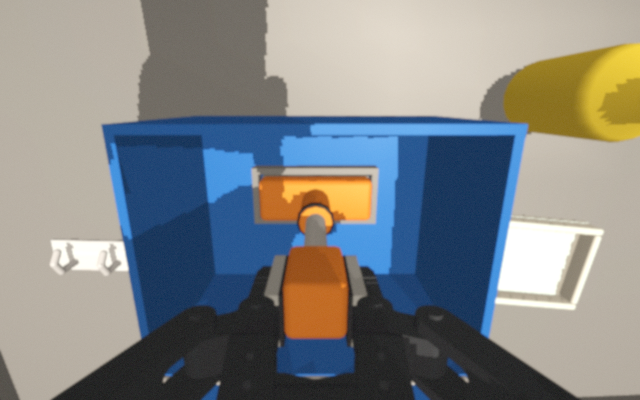

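The inner rod at (316,232) px is fully drawn out. The weight came onto the wrist at 61 mm, which marks the second stop, with the head still in the dock. I'll lift it out next.

```bash
python3 - <<'E'
from h import *
x,y=531,-67.8
ctrl.move_straight([x,y,195],rate=50)
ctrl.move_straight([x,y,314],rate=80); ctrl.dwell(1)
print(sensors.current_eef_pos(),np.round(sensors.current_force(),2),sensors.current_grip_width(),sensors.current_clock())
p=imaging.capture("scene");w=imaging.capture("wrist")
cv2.imwrite("pics/l.png",np.vstack([cv2.resize(p["img"][40:290,80:480],(480,300)),cv2.resize(w["img"],(480,300))]))
t=imaging.capture("top")
for l,z in(("soap_dish",12),("bottle",70),("hooks",10)):
    r=spotter.look_for(l,t); print(l,[np.round(onz(t,k["at"],z)) for k in r[:1]])
E
```

```text
[531.00588919 -67.79307199 314.01580239] [ 0.72  0.19 -2.22] 23.169320464152513 24.95
soap_dish [array([602., 115.,  12.])]
bottle [array([460., 121.,  70.])]
hooks []
```

View pics/l.png

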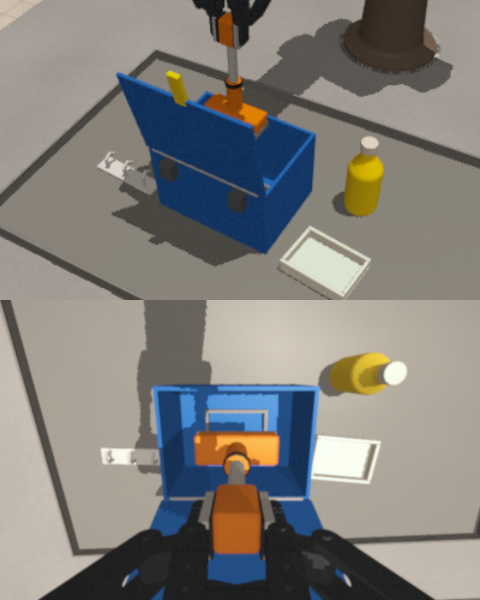

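The brush hangs upright, fully extended and above the walls (head at (240,110) in the upper view). The lid is open and the bystanders haven't moved.

```bash
python3 -c "
from h import *
print(ctrl.hand_in())"
```

```text
the job is handed in; nothing more can be done
None
```

I opened the lid onto its stop, drew the brush grip out to the second stop with the head still in its dock, and lifted the brush out. I handed the job in with it held upright above the case at about 25 s of the 58 s; the hand-in call gave no verdict.

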